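# Pass a ration tin through the hygiene hatch and square it on the labelling board

### The job

Pass the rectangular tin through the two-door hatch: put it in flat through the open outer door, far enough under the fixed bridge to be reached from the other side, shut the outer door fully, and only then open the inner door fully and take the tin out. Never have both doors open at once. Lay the tin flat on the labelling board, its long side snug against the long stop rail and its end snug against the short one, without slamming it down or into the rails; leave the outer door shut and disturb nothing else on the table.

Things in the scene. Friction and masses are not known exactly. Their poses are not given: they have to be found in the camera images.
- tin: closed rectangular steel ration tin, 56 (x) x 120 (y) x 50 (z) mm, about 0.35 kg, at first on the table to the right of the hatch; origin at the centre of its underside, long axis y, z up; the same either way round
- hatch: fixed white pass-through box; origin on the table under the middle of its chamber. Chamber inside: x -65 to 65 mm, y -170 to 170 mm, floor 6 mm above the table, walls 8 mm thick, tops 66 mm above the table. Outer bay y -170 to -20, inner bay y 20 to 170, open-topped, each with its own sliding door; nothing divides the chamber inside. Door rails run on to x = 227 mm
- bridge (a point): middle of the top of the fixed aluminium bridge that crosses over the chamber between the two bays: 40 mm wide (hatch y -20 to 20), underside 66 mm and top 72 mm above the table, so 60 mm over the chamber floor; the tin slides beneath it. Axes as the hatch's
- outer_door (a joint): sliding clear door over the outer (-y) bay of the hatch; joint value 0 = fully shut, 0.15 m = fully open (end stops at both). It slides along the hatch's +x with about 3 N of friction plus some drag and stays where left; sheet 146 x 148 x 5 mm, underside 67 mm above the table. Starts open, inner door starts shut
- inner_door (a joint): sliding clear door over the inner (+y) bay of the hatch; joint value 0 = fully shut, 0.15 m = fully open (end stops at both). It slides along the hatch's +x with about 3 N of friction plus some drag and stays where left; sheet 146 x 148 x 5 mm, underside 67 mm above the table
- outer_handle (a point): middle of the handle of the outer door: an upright aluminium bar 16 (along hatch x) x 70 (along hatch y) x 34 mm high on the middle of the door, from 72 to 106 mm above the table; this point is 92 mm above the table and moves with the door; axes as the hatch's. With the door shut it is at hatch x 0, y -96 mm
- inner_handle (a point): the same point on the inner door's equal handle; with the door shut at hatch x 0, y +96 mm
- board: fixed plywood labelling board left of the hatch, 110 (x) x 170 (y) mm, top face 12 mm above the table; origin on the table under its centre. Two dark wood stop rails stand 12 mm above the top face: the long rail runs along y with its stop face at x = +39 mm, the short rail along x with its stop face at y = +69 mm
- seat (a point): point on the board's top face where the tin's origin comes when it is seated against both rails, long axis along the board's y: board x 11, y 9, z 12 mm; axes as the board's
- spread_jar: glass jar of spread, 68 mm across, 100 mm high, a bystander to be left alone; origin at the centre of its underside
- honey_jar: glass honey jar, 64 mm across, 85 mm high, a bystander to be left alone; origin at the centre of its underside
- round_can: round steel can, 72 mm across, 80 mm high (not the tin to be passed), a bystander to be left alone; origin at the centre of its underside
- cup: clear drinking cup, 72 mm across, 100 mm high, a bystander to be left alone; origin at the centre of its underside
- tape_roll: cardboard roll core lying flat, 76 mm across, 45 mm high, a bystander to be left alone; origin at the centre of its underside
- spoon: wooden spoon lying on the table, about 200 mm long, a bystander to be left alone
- jar_lid: brass jar lid, 72 mm across, 14 mm high, a bystander to be left alone; origin at the centre of its underside

How it is judged:
On the way, in this order (a step that is already met when the one before it is completed fails the run):
1. the tin lies flat and wholly inside the hatch chamber, inner door shut (x of tin in the frame of hatch between -0.05 and 0.05 m and y of tin in the frame of hatch between -0.115 and 0.115 m and z of tin in the frame of hatch between 0.002 and 0.012 m and angle between tin's own z axis and vertical below 0.1 rad and value of joint outer_door above 0.05 m and value of joint inner_door below 0.01 m), for 0.2 s.
2. the outer door is fully shut (within 5 mm) with the tin inside and the inner door still shut (x of tin in the frame of hatch between -0.05 and 0.05 m and y of tin in the frame of hatch between -0.115 and 0.115 m and z of tin in the frame of hatch between 0.002 and 0.012 m and angle between tin's own z axis and vertical below 0.1 rad and value of joint outer_door below 0.005 m and value of joint inner_door below 0.01 m), for 0.2 s.
3. the inner door is open by at least 120 mm, the outer shut, the tin still inside (x of tin in the frame of hatch between -0.05 and 0.05 m and y of tin in the frame of hatch between -0.115 and 0.115 m and z of tin in the frame of hatch between 0.002 and 0.012 m and angle between tin's own z axis and vertical below 0.1 rad and value of joint outer_door below 0.005 m and value of joint inner_door above 0.12 m), for 0.2 s.
At the end, for the whole second after the job is handed in: The tin lies flat on the board (tilt under 0.03 rad, underside within 1.5 mm of the board's top), squared to it within 0.035 rad (long axis along the board's y), within 2.5 mm of touching both stop rails, released and at rest; the outer door is shut within 5 mm (x of tin in the frame of board between 0.0085 and 0.0135 m and y of tin in the frame of board between 0.0065 and 0.0115 m and z of tin in the frame of board between 0.0105 and 0.0135 m and angle between the y axis of tin and the y axis of board, either way round below 0.035 rad and angle between tin's own z axis and vertical below 0.03 rad and linear speed of tin below 0.01 m/s and value of joint outer_door below 0.005 m).
It fails at once if both doors open at once (each by more than 10 mm) (value of joint each of outer_door, inner_door above 0.01 m).
It fails at once if the board or its rails slammed: struck or pressed with more than 150 N (contact force between board and anything else above 150 N).
It fails at once if a bystander moved by more than 25 mm (distance of any of spread_jar, honey_jar, round_can, cup, tape_roll, spoon, jar_lid from where it was at the start of the episode above 0.025 m).
It also fails if it takes over 72 s, if anything falls off the work surface, if the arm or the gripper's body presses on something with over 40 N, if the wrist force passes 120 N, or if a joint passes its speed limit or range.

### The arm

A 6-joint arm with a two-finger parallel gripper is mounted at the origin on the work surface. World frame = base frame: x ahead of the robot, y to its left, z up, the work surface at z = 0. Lengths are in m, angles in rad, forces in N, time in s.
With the tool pointing down it reaches from about 0.225 to 0.875 m from the base axis. Payload 3.4 kg.
Tool frame: the origin (TCP) lies midway between the tips of the shut fingers; the grasp point (between the pads) lies 19 mm behind it; z points along the fingers, y is the line along which they close (so a half turn about z gives the same grasp; the last joint's range is limited). The gripper opens to 85 mm and grips with 20 to 120 N. Pads are 22 mm wide; open, the fingers measure 114 mm over their backs; the gripper's body (76 mm by 85 mm) begins 54 mm behind the grasp point. The pads swing forward as they close: fully open they stand 13 mm farther back than shut.
Start: joints at [1.059, 0.276, 1.505, -0, 1.361, -0.121], TCP at [0.219, 0.532, 0.231] pointing down, gripper open.
Joint ranges: [-2.89, 2.89], [-0.75, 2.08], [0.22, 2.7], [-1.18, 4.32], [0.11, 2.71], [-2.7, 2.7]. Speed limits (rad/s): [2.57, 2.57, 3.14, 3.14, 3.14, 3.14].

### API

Orientations are given as a unit quaternion [w, x, y, z].
In Python, from rig import * gives the robot as it stands.
- The arm moves only by the tool apply_moves, never from a script. Its argument "steps" is one flat list of numbers, 4 for each row, row after row: the shift along the world's x, y, z in cm, then the turn about the world's z in degrees. A call has 1 to 8 rows; each row is the pose to reach, as a shift and turn from the pose commanded when the call began; what a row does not reach only later rows make up. A row lasts 1/12 s, in which the tool goes at most 41.7 mm and 7.16 degrees, less where a joint would pass 70% of its speed; a pose out of reach is approached as far as the arm can. A call with a gripper value outside its range is refused whole. "jaw" is the closure in counts, from 0 (fully open) to 255 (shut), set as the call begins (left out, the last holds). The fingers move at their own pace and stop on an object; "newtons" is the grip in N (left out, the last holds). Time passes only in rows, so rows that repeat a pose let the fingers close. It gives the time, the measured TCP pose, the force, the opening and the grip force at its end, in the units of the state.
- get_state(): the state, without advancing time (a new reading comes with each control period).
- get_image(name): name is "scene" or "top"; returns the picture (420x560x3 uint8, red, green, blue); there is no depth.
- calibration(name): a dict with "fx", "fy", "cx", "cy" (pixels), "k1" (the pictures are not rectified: a ray, as slopes to the right and down, at radius r is drawn at 1 + k1 r^2 times it, then the intrinsics apply), "xyz" and "rotation" of the camera in the world. Camera axes: x right, y up, looking along -z (the intrinsics and any distortion apply to the point x, -y, -z); pixel columns grow to the right and rows downward; lengths in m; the calibration is good to about 2 mm. A picture is of the moment at which its call begins. calibration takes no time and is no camera call.
- sign_off(): hands the job in; it is judged then, once.
The state is a dict: "clock": time; "qpos": joint angles; "qd": joint speeds; "effort": joint torques, N m; "position": TCP position; "ee_rot": TCP orientation; "contact_force": force on the tool from outside, world axes, zero at the start; "moment": the same for the moment, N m; "width": finger opening in m; "gripper_force": force on a finger pad.
Only numpy, scipy, OpenCV 4.12 (cv2) and the standard library are available. Lean on these libraries where they do the work, as an engineer would, in place of code of your own. Each camera call takes 0.05 s, during which the arm holds its last target. There are 200 camera calls.

## Working session

There is one attempt and no reset: what is moved stays moved. The work goes in short steps, Python scripts to look and compute and a tool call to move; the robot and the scene stay as the last step left them, time stands still between calls to the robot, and variables do not carry over. Pictures are saved under pics/ and viewed, at most 12 in all, crops included, and the job is handed in when it is done.

Besides the shell and the picture viewer there is one more tool, called after "Call:" by a JSON object that holds its "op" and its "data". apply_moves: Moves the arm, as the interface text tells. Its arguments: {"type":"object","properties":{"steps":{"type":"array","items":{"type":"number"}},"jaw":{"type":"number"},"newtons":{"type":"number"}},"required":["steps"]}

```bash
ls; mkdir -p pics
cat > h.py <<'E'
from rig import *
import numpy as np, cv2
def bgr(n): return cv2.cvtColor(get_image(n), cv2.COLOR_RGB2BGR)
def ray(n,u,v):
    c=calibration(n); K=np.array([[c['fx'],0,c['cx']],[0,c['fy'],c['cy']],[0,0,1.]])
    p=cv2.undistortPoints(np.array([[[u,v]]],float),K,np.array([c['k1'],0,0,0.]))[0,0]
    d=np.array(c['rotation'])@np.array([p[0],-p[1],-1]); return np.array(c['xyz']),d
def onz(n,u,v,z):
    o,d=ray(n,u,v); return o+d*(z-o[2])/d[2]
E
python3 - <<'E'
from h import *
for n in("top","scene"):
    c=calibration(n); print(n,c); cv2.imwrite(f"pics/{n}1.png",bgr(n))
print(get_state())
E
```

```text
pics
top {'fx': 417.64957693585296, 'fy': 417.64957693585296, 'cx': 278.6436836868368, 'cy': 210.5713292235658, 'k1': -0.07585374809343925, 'xyz': array([ 0.35465594, -0.02045642,  1.41419252]), 'rotation': array([-0.70416197, -0.03975368,  0.04265613,  0.70764117])}
scene {'fx': 401.42339345903673, 'fy': 401.42339345903673, 'cx': 285.63524630016735, 'cy': 205.22575637810664, 'k1': -0.06288009069590324, 'xyz': array([ 1.13684041, -0.78926681,  0.78288607]), 'rotation': array([0.8330551 , 0.43238094, 0.15436917, 0.30860345])}
{'clock': 0.1, 'qpos': array([ 1.05901149e+00,  2.76539944e-01,  1.50599669e+00, -8.85678886e-06,
        1.36070830e+00, -1.21021479e-01]), 'qd': array([ 0.00085746, -0.00116758, -0.00479369,  0.00128496,  0.00034522,
        0.00060557]), 'effort': array([ 2.41819544e-04, -4.17697012e+01, -2.46405137e+01, -4.23161964e-04,
        5.73617508e-03, -2.86255056e-05]), 'position': array([0.21880277, 0.53123679, 0.23052547]), 'ee_rot': array([-2.52938132e-04,  1.94139989e-01,  9.80973487e-01, -7.86477599e-04]), 'contact_force': array([ 0.74354791, -0.01872057,  0.54646171]), 'moment': array([ 0.03478876, -0.02801123, -0.01771942]), 'gripper_force': 0.0, 'width': 0.08526744749979072}
```

View pics/top1.png

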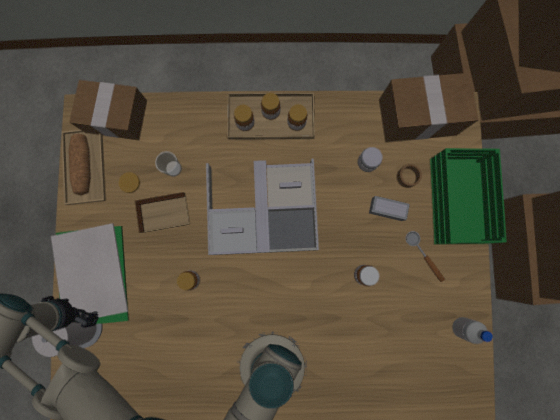

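View pics/scene1.png

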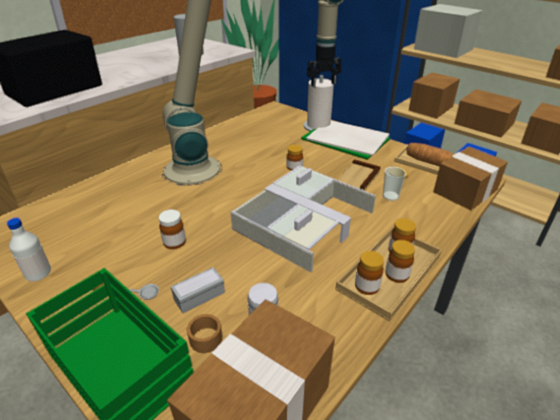

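Top view: hatch around (262,205), with the outer bay open at (292,229) and its door pushed up at (290,185). The inner door's handle is at (232,230). The tin is at (390,208), and the board at (163,213) has its dark rails on the top and left. The rotations are quaternions, so I'll fix the helper and zoom in.

```bash
sed -i "s/np.array(c\['rotation'\])@/Rotation.from_quat(c['rotation'],scalar_first=True).as_matrix()@/; 2a from scipy.spatial.transform import Rotation" h.py
python3 - <<'E'
from h import *
im=cv2.imread("pics/top1.png")
a=cv2.resize(im[150:260,130:330],None,fx=4,fy=4,interpolation=cv2.INTER_CUBIC)
b=cv2.resize(im[190:225,365:415],None,fx=4,fy=4,interpolation=cv2.INTER_CUBIC)
a=cv2.convertScaleAbs(a,alpha=1.5,beta=10)
o=np.zeros((600,800,3),np.uint8);o[:440]=a;o[450:450+140,:200]=cv2.convertScaleAbs(b,alpha=1.3)
cv2.imwrite("pics/crop1.png",o)
g=lambda u,v,z: print((u,v),onz("top",u,v,z).round(3))
g(390,208,.05);g(262,205,.07);g(232,230,.1);g(290,185,.1);g(163,213,.012);g(272,365,0)
for p in [(244,120),(270,104),(298,117)]:pass
E
```

```text
(390, 208) [ 0.521 -0.395  0.05 ]
(262, 205) [0.531 0.028 0.07 ]
(232, 230) [0.448 0.121 0.1  ]
(290, 185) [ 0.591 -0.063  0.1  ]
(163, 213) [0.512 0.366 0.012]
(272, 365) [ 0.007 -0.002  0.   ]
```

View pics/crop1.png

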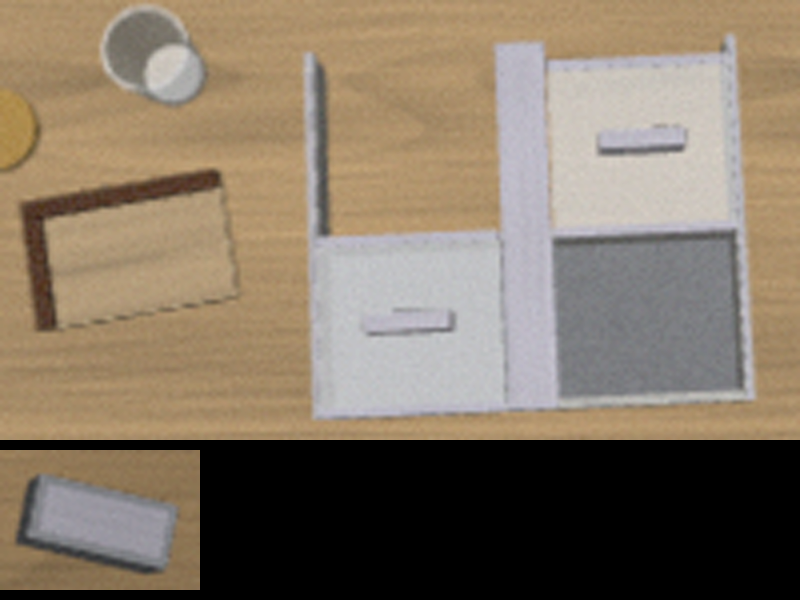

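The crop shows the bridge strip spanning crop (497–545,43) to (507–557,408). The handles are at crop (408,320) and (643,137). The board's inner rail corner is at (46,217), and the tin's top face is at about (40,26), (178,57), (163,117) and (30,88) in its inset.

Run:
```python
from h import *
A=lambda x,y,z: onz("top",130+x/4-.375,150+y/4-.375,z)
B=lambda x,y,z: onz("top",365+x/4-.375,190+y/4-.375,z)
def seg(nm,p,q):
    d=q-p; print(nm,p.round(4),q.round(4),"L",np.linalg.norm(d).round(4),"ang",np.degrees(np.arctan2(d[1],d[0])).round(2))
seg("innerhandle",A(455,319,.106),A(362,323,.106))
seg("outerhandle",A(686,135,.106),A(598,139.5,.106))
seg("hatch -x wall",A(755,398,.066),A(314,417,.066))
seg("bridge L edge",A(507,408,.072),A(497,44,.072))
seg("bridge R edge",A(557,406,.072),A(543,43,.072))
seg("right wall",A(755,398,.066),A(733,36,.066))
seg("left wall",A(314,417,.066),A(305,54,.066))
seg("long rail face",A(220,187,.024),A(46,217,.024))
seg("short rail face",A(57,330,.024),A(46,217,.024))
seg("board bottom",A(239,296,.012),A(57,328,.012))
seg("rail outer",A(220,172,.024),A(22,205,.024))
t=[B(*p,.05) for p in [(40,26),(178,57),(163,117),(30,88)]]
for i in range(4): seg("tin",t[(i+1)%4],t[i])
print("tin c",np.mean(t,0))
# automatic tin
im=cv2.imread("pics/top1.png"); hsv=cv2.cvtColor(im,cv2.COLOR_BGR2HSV)
m=np.zeros(im.shape[:2],np.uint8); m[190:225,365:415]=((hsv[190:225,365:415,1]<60)&(hsv[190:225,365:415,2]>75))*255
c=max(cv2.findContours(m,0,2)[0],key=cv2.contourArea)
bx=cv2.boxPoints(cv2.minAreaRect(c)); tt=[onz("top",*p,.05) for p in bx]
for i in range(4): seg("tinA",tt[(i+1)%4],tt[i])
print(np.mean(tt,0))
for n,(u,v) in dict(spread=(369,272),honey=(186,278),can=(371,156),cup=(166,162),tape=(409,176),lid=(129,182)).items(): print(n,onz("top",u,v,.08).round(3))
```

```text
innerhandle [0.449  0.0848 0.106 ] [0.4461 0.1578 0.106 ] L 0.0731 ang 92.23
outerhandle [ 0.5946 -0.0982  0.106 ] [ 0.5913 -0.0282  0.106 ] L 0.0701 ang 92.73
hatch -x wall [ 0.387  -0.1537  0.066 ] [0.3733 0.2013 0.066 ] L 0.3553 ang 92.2
bridge L edge [0.3799 0.0456 0.072 ] [0.6775 0.0541 0.072 ] L 0.2977 ang 1.65
bridge R edge [0.3813 0.0056 0.072 ] [0.6781 0.0164 0.072 ] L 0.297 ang 2.08
right wall [ 0.387  -0.1537  0.066 ] [ 0.6849 -0.1404  0.066 ] L 0.2982 ang 2.56
left wall [0.3733 0.2013 0.066 ] [0.6715 0.2131 0.066 ] L 0.2984 ang 2.27
long rail face [0.5672 0.2905 0.024 ] [0.5425 0.4384 0.024 ] L 0.1499 ang 99.5
short rail face [0.4468 0.4259 0.024 ] [0.5425 0.4384 0.024 ] L 0.0965 ang 7.43
board bottom [0.4759 0.2751 0.012 ] [0.4493 0.4298 0.012 ] L 0.157 ang 99.76
rail outer [0.58   0.2908 0.024 ] [0.5528 0.4594 0.024 ] L 0.1708 ang 99.16
tin [ 0.5348 -0.4603  0.05  ] [ 0.5612 -0.3453  0.05  ] L 0.118 ang 77.07
tin [ 0.4848 -0.4456  0.05  ] [ 0.5348 -0.4603  0.05  ] L 0.0521 ang -16.38
tin [ 0.5095 -0.3352  0.05  ] [ 0.4848 -0.4456  0.05  ] L 0.1131 ang -102.6
tin [ 0.5612 -0.3453  0.05  ] [ 0.5095 -0.3352  0.05  ] L 0.0527 ang 169.04
tin c [ 0.52258616 -0.39661104  0.05      ]
tinA [ 0.5648 -0.344   0.05  ] [ 0.5114 -0.3298  0.05  ] L 0.0553 ang 165.02
tinA [ 0.5364 -0.4624  0.05  ] [ 0.5648 -0.344   0.05  ] L 0.1217 ang 76.49
tinA [ 0.483  -0.4475  0.05  ] [ 0.5364 -0.4624  0.05  ] L 0.0554 ang -15.6
tinA [ 0.5114 -0.3298  0.05  ] [ 0.483  -0.4475  0.05  ] L 0.1211 ang -103.55
[ 0.52392152 -0.39593505  0.05      ]
spread [ 0.313 -0.313  0.08 ]
honey [0.297 0.269 0.08 ]
can [ 0.69  -0.331  0.08 ]
cup [0.673 0.342 0.08 ]
tape [ 0.623 -0.454  0.08 ]
lid [0.607 0.463 0.08 ]
```

Sizes check out: tin 121x55, handle 70–73, bridge 40x297, hatch front 355. Estimates:
- **Hatch:** about (0.452, 0.026), yaw 2.2°.
- **Seat:** about (0.525, 0.375), yaw 9.4°.
- **Tin:** (0.523, −0.396), yaw −13.3°.

Moving over the tin now.

Call:
{"op": "apply_moves", "data": {"steps": [10.1, -30.9, 0, -27, 10.1, -30.9, 0, -27, 10.1, -30.9, 0, -27, 10.1, -30.9, 0, -27, 10.1, -30.9, 0, -27, 10.1, -30.9, 0, -27, 10.1, -30.9, 0, -27, 10.1, -30.9, 0, -27], "jaw": 0, "newtons": 50}}

```text
clock: 0.77
position: [0.3198, 0.22, 0.2311]
ee_rot: [0.0, 0.418, 0.908, -0.0]
contact_force: [1.3, 0.2, -0.5]
width: 0.0852
gripper_force: 0.0
```

Call:
{"op": "apply_moves", "data": {"steps": [10.1, -30.9, 0, -27, 10.1, -30.9, 0, -27, 10.1, -30.9, 0, -27, 10.1, -30.9, 0, -27, 10.1, -30.9, 0, -27, 10.1, -30.9, 0, -27, 10.1, -30.9, 0, -27, 10.1, -30.9, 0, -27]}}

```text
clock: 1.43
position: [0.4213, -0.0893, 0.2312]
ee_rot: [0.0, 0.619, 0.785, -0.0]
contact_force: [0.7, 1.0, 0.1]
width: 0.0853
gripper_force: 0.0
```

Call:
{"op": "apply_moves", "data": {"steps": [10.1, -30.9, 0, -27, 10.1, -30.9, 0, -27, 10.1, -30.9, 0, -27, 10.1, -30.9, 0, -27, 10.1, -30.9, 0, -27, 10.1, -30.9, 0, -27, 10.1, -30.9, 0, -27, 10.1, -30.9, 0, -27]}}

```text
clock: 2.1
position: [0.5223, -0.3984, 0.2304]
ee_rot: [-0.0, 0.785, 0.619, -0.0]
contact_force: [0.1, -0.2, 0.9]
width: 0.0851
gripper_force: 0.0
```

Call:
{"op": "apply_moves", "data": {"steps": [0.1, 0.2, -4, 0, 0.1, 0.2, -8, 0, 0.1, 0.2, -12, 0, 0.1, 0.2, -15, 0, 0.1, 0.2, -18, 0, 0.1, 0.2, -20, 0, 0.1, 0.2, -21.4, 0, 0.1, 0.2, -22, 0]}}

```text
clock: 2.77
position: [0.5214, -0.3918, 0.008]
ee_rot: [-0.003, 0.785, 0.62, -0.0]
contact_force: [-0.0, 0.4, 0.7]
width: 0.0856
gripper_force: 0.0
```

Call:
{"op": "apply_moves", "data": {"steps": [0, 0, 0, 0, 0, 0, 0, 0, 0, 0, 0, 0, 0, 0, 0, 0, 0, 0, 0, 0, 0, 0, 0, 0, 0, 0, 0, 0, 0, 0, 0, 0], "jaw": 140, "newtons": 50}}

```text
clock: 3.43
position: [0.5236, -0.3938, 0.0125]
ee_rot: [0.001, 0.785, 0.62, 0.0]
contact_force: [1.1, 0.3, 5.6]
width: 0.0555
gripper_force: 57.1
```

Call:
{"op": "apply_moves", "data": {"steps": [0, 0, 2, 0, 0, 0, 5, 0, 0, 0, 9, 0, 0, 0, 12, 0, -0.5, 2, 12, 1, -1.1, 5.5, 12, 2.6, -1.9, 9.3, 12, 4.4, -2.7, 13.2, 12, 6.2]}}

```text
clock: 4.1
position: [0.4949, -0.2599, 0.1303]
ee_rot: [-0.001, 0.75, 0.661, -0.0]
contact_force: [0.5, 1.0, -2.2]
width: 0.0555
gripper_force: 56.2
```

Call:
{"op": "apply_moves", "data": {"steps": [-0.7, 3.5, 0, 1.6, -1.5, 7.3, 0, 3.4, -2.2, 11, 0, 5.1, -2.9, 14.4, 0, 6.7, -3.5, 17.2, 0, 8.1, -3.9, 19.2, 0, 9.1, -4.1, 20.2, 0, 9.5, -4.1, 20.3, 0, 9.5]}}

```text
clock: 4.77
position: [0.4536, -0.0564, 0.1308]
ee_rot: [-0.001, 0.692, 0.722, -0.0]
contact_force: [-0.1, 0.5, -4.0]
width: 0.0552
gripper_force: 56.2
```

Run:
```python
from h import *
s=get_state();print(s['position'],s['ee_rot'],s['width'])
a=bgr("top");b=bgr("scene")
o=np.zeros((600,800,3),np.uint8)
o[:280,:480]=cv2.resize(a[140:280,180:420],None,fx=2,fy=2,interpolation=cv2.INTER_CUBIC)
o[280:600,:640]=cv2.resize(b[120:280,150:470],None,fx=2,fy=2,interpolation=cv2.INTER_CUBIC)
cv2.imwrite("pics/p2.png",cv2.convertScaleAbs(o,alpha=1.3))
```

```text
[ 0.45363372 -0.0564254   0.13080354] [-9.89326925e-04  6.91865236e-01  7.22025927e-01 -2.77793430e-04] 0.05516467024950159
```

View pics/p2.png

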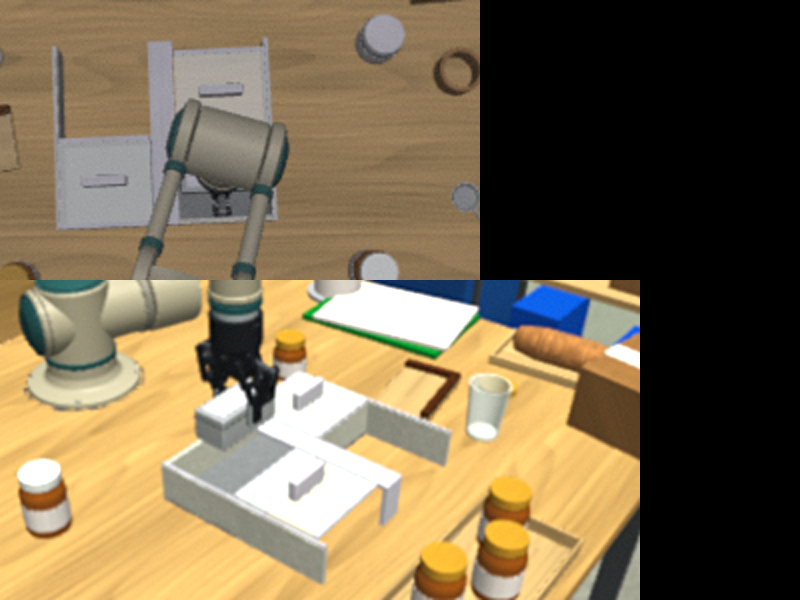

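Tin held flat over the outer bay, clear of the bridge and door. Lowering it in.

Call:
{"op": "apply_moves", "data": {"steps": [0, -0.4, -1.5, 0, 0, -0.4, -4, 0, 0, -0.4, -6.5, 0, 0, -0.4, -8.5, 0, 0, -0.4, -10, 0, 0, -0.4, -10.8, 0, 0, -0.4, -11.2, 0, 0, -0.4, -11.2, 0]}}

```text
clock: 5.53
position: [0.4557, -0.0635, 0.0193]
ee_rot: [0.0, 0.693, 0.721, -0.0]
contact_force: [0.7, 0.8, -3.6]
width: 0.0555
gripper_force: 56.1
```

Call:
{"op": "apply_moves", "data": {"steps": [0, 0, -0.1, 0, 0, 0, -0.2, 0, 0, 0, -0.2, 0]}}

```text
clock: 5.78
position: [0.4564, -0.0633, 0.0185]
ee_rot: [0.001, 0.693, 0.721, 0.0]
contact_force: [-0.8, -1.9, 3.4]
width: 0.0557
gripper_force: 56.6
```

Call:
{"op": "apply_moves", "data": {"steps": [0, 1, 0, 0, -0.1, 2.2, 0, 0, -0.1, 3.2, 0, 0, -0.1, 3.5, 0, 0, -0.1, 3.5, 0, 0]}}

```text
clock: 6.2
position: [0.4557, -0.0269, 0.0185]
ee_rot: [0.002, 0.692, 0.722, 0.001]
contact_force: [-0.1, -1.5, 6.8]
width: 0.0556
gripper_force: 57.3
```

Call:
{"op": "apply_moves", "data": {"steps": [0, 0, 0, 0, 0, 0, 0, 0, 0, 0, 0, 0, 0, 0, 0, 0, 0, 0, 0, 0], "jaw": 45}}

```text
clock: 6.62
position: [0.4532, -0.0267, 0.0173]
ee_rot: [-0.001, 0.693, 0.721, -0.0]
contact_force: [-3.7, 2.6, 4.9]
width: 0.07
gripper_force: 1.8
```

Call:
{"op": "apply_moves", "data": {"steps": [0, 0, 2, 0, 0, 0, 5, 0, 0, 0, 7, 0, 0, 0, 7, 0, 0.1, -3, 7, 0, 0.2, -6, 7, 0, 0.3, -8.3, 7, 0, 0.3, -8.3, 7, 0]}}

```text
clock: 7.28
position: [0.4585, -0.1143, 0.0869]
ee_rot: [0.002, 0.694, 0.72, -0.0]
contact_force: [0.0, -0.4, -0.6]
width: 0.0703
gripper_force: 0.0
```

Call:
{"op": "apply_moves", "data": {"steps": [0, 0, 0, 0, 0, 0, -2, 0, 0, 0, -4, 0, 0, 0, -5.8, 0, 0, 0, -6.5, 0, 0, 0, -6.5, 0], "jaw": 135}}

```text
clock: 7.78
position: [0.4553, -0.1089, 0.0205]
ee_rot: [-0.002, 0.693, 0.721, -0.001]
contact_force: [0.4, 0.5, -0.6]
width: 0.0402
gripper_force: 0.0
```

Call:
{"op": "apply_moves", "data": {"steps": [0, 1, 0, 0, -0.1, 2, 0, 0, -0.1, 3, 0, 0, -0.2, 4.2, 0, 0, -0.2, 5.4, 0, 0, -0.3, 6.6, 0, 0, -0.3, 7.8, 0, 0, -0.3, 8.4, 0, 0]}}

```text
clock: 8.45
position: [0.4541, -0.0246, 0.0231]
ee_rot: [0.001, 0.692, 0.722, 0.0]
contact_force: [-0.3, -3.2, 1.2]
width: 0.04
gripper_force: 1.5
```

Call:
{"op": "apply_moves", "data": {"steps": [0, 0.5, 0, 0, 0, 1, 0, 0, 0, 1.1, 0, 0, 0, 1.1, 0, 0]}}

```text
clock: 8.78
position: [0.4542, -0.0149, 0.0225]
ee_rot: [0.0, 0.693, 0.721, 0.0]
contact_force: [-0.2, -0.6, 0.7]
width: 0.0401
gripper_force: 0.2
```

Call:
{"op": "apply_moves", "data": {"steps": [0, -1, 0.5, 0, 0, -1, 4, 0, 0, -1, 8, 0, 0, -1, 12, 0, 3, -2, 13.5, 0, 7, -3, 13.5, 0, 11, -4, 13.5, 0, 14.3, -5, 13.5, 0], "jaw": 135}}

```text
clock: 9.45
position: [0.5994, -0.0667, 0.1583]
ee_rot: [0.001, 0.693, 0.721, 0.001]
contact_force: [0.4, -0.7, 0.3]
width: 0.0401
gripper_force: 0.0
```

Call:
{"op": "apply_moves", "data": {"steps": [0, 0, 0, 0, 0, 0, 0, 0, 0, 0, 0, 0], "jaw": 0}}

```text
clock: 9.7
position: [0.5955, -0.0656, 0.1564]
ee_rot: [-0.002, 0.693, 0.721, -0.001]
contact_force: [0.3, 0.7, -0.7]
width: 0.0745
gripper_force: 0.0
```

Run:
```python
from h import *
s=get_state();print(s['position'],s['ee_rot'],s['width'])
a=bgr("top");b=bgr("scene")
o=np.zeros((600,800,3),np.uint8)
o[:280,:480]=cv2.resize(a[140:280,180:420],None,fx=2,fy=2,interpolation=cv2.INTER_CUBIC)
o[280:600,:640]=cv2.resize(b[150:310,200:520],None,fx=2,fy=2,interpolation=cv2.INTER_CUBIC)
cv2.imwrite("pics/p3.png",cv2.convertScaleAbs(o,alpha=1.3))
```

```text
[ 0.59554387 -0.06562687  0.15643346] [-1.60477890e-03  6.93090005e-01  7.20848932e-01 -6.97528283e-04] 0.07446483637599427
```

View pics/p3.png

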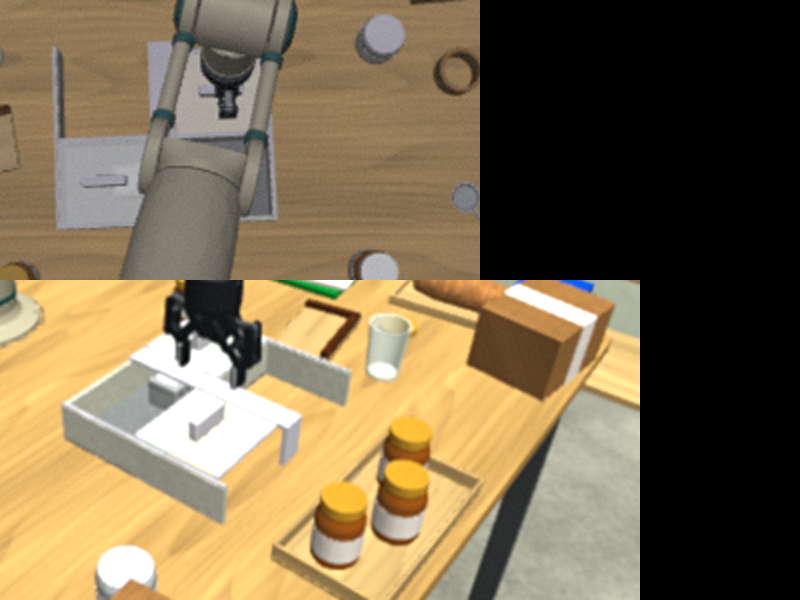

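The tin's end shows at the outer side of the bridge (picture 165,390), so it's mostly under and past it. The gripper is above the outer handle, so I'll descend and grip.

Call:
{"op": "apply_moves", "data": {"steps": [0, 0, 0, 0, 0, 0, -2, 0, 0, 0, -4, 0, 0, 0, -6, 0, 0, 0, -7.3, 0, 0, 0, -7.7, 0, 0, 0, -7.7, 0], "jaw": 0}}

```text
clock: 10.38
position: [0.5956, -0.0649, 0.0796]
ee_rot: [-0.001, 0.693, 0.721, -0.001]
contact_force: [-0.3, -0.1, 0.6]
width: 0.0854
gripper_force: 0.0
```

Call:
{"op": "apply_moves", "data": {"steps": [0, 0, 0, 0, 0, 0, 0, 0, 0, 0, 0, 0, 0, 0, 0, 0, 0, 0, 0, 0, 0, 0, 0, 0, 0, 0, 0, 0, 0, 0, 0, 0], "jaw": 240, "newtons": 25}}

```text
clock: 11.05
position: [0.5966, -0.0653, 0.0808]
ee_rot: [-0.0, 0.693, 0.721, -0.0]
contact_force: [-3.8, 0.5, 4.7]
width: 0.0158
gripper_force: 27.8
```

Call:
{"op": "apply_moves", "data": {"steps": [-1.5, -0.1, 0, 0, -3.5, -0.1, 0, 0, -5.5, -0.2, 0, 0, -7.5, -0.3, 0, 0, -9.5, -0.4, 0, 0, -11.3, -0.4, 0, 0, -12.7, -0.5, 0, 0, -13.5, -0.5, 0, 0]}}

```text
clock: 11.72
position: [0.4627, -0.0705, 0.0808]
ee_rot: [0.002, 0.693, 0.721, 0.001]
contact_force: [3.8, 0.4, 0.7]
width: 0.0156
gripper_force: 27.5
```

Call:
{"op": "apply_moves", "data": {"steps": [-0.2, 0, 0, 0, -0.4, 0, 0, 0, -0.5, 0, 0, 0, -0.5, 0, 0, 0]}}

```text
clock: 12.05
position: [0.4585, -0.0707, 0.0808]
ee_rot: [0.001, 0.693, 0.721, 0.001]
contact_force: [3.0, 0.6, 4.9]
width: 0.0158
gripper_force: 28.2
```

Still just friction (3 N), so the stop isn't reached yet. Creeping on.

Call:
{"op": "apply_moves", "data": {"steps": [-0.2, 0, 0, 0, -0.4, 0, 0, 0, -0.5, 0, 0, 0, -0.5, 0, 0, 0]}}

```text
clock: 12.38
position: [0.4545, -0.0709, 0.0808]
ee_rot: [0.002, 0.693, 0.721, 0.001]
contact_force: [6.0, -1.0, 2.3]
width: 0.0155
gripper_force: 27.9
```

Call:
{"op": "apply_moves", "data": {"steps": [-0.1, 0, 0, 0, -0.2, 0, 0, 0, -0.3, 0, 0, 0, -0.3, 0, 0, 0, -0.3, 0, 0, 0]}}

```text
clock: 12.8
position: [0.4545, -0.0709, 0.0808]
ee_rot: [0.004, 0.693, 0.721, 0.003]
contact_force: [13.3, 1.2, -3.7]
width: 0.0154
gripper_force: 28.0
```

The outer door is on its stop: the handle hasn't moved and the force is up to 13 N. Releasing and going to the inner handle.

Call:
{"op": "apply_moves", "data": {"steps": [0.5, 0, 0, 0, 0.5, 0, 0, 0, 0.5, 0, 0, 0, 0.5, 0, 0, 0, 0.5, 0, 0, 0, 0.5, 0, 2, 0, 0.5, 0, 5, 0, 0.5, 0, 7, 0], "jaw": 0}}

```text
clock: 13.47
position: [0.4537, -0.0703, 0.1517]
ee_rot: [-0.0, 0.693, 0.721, -0.0]
contact_force: [1.7, -0.7, -0.1]
width: 0.0857
gripper_force: 0.0
```

Call:
{"op": "apply_moves", "data": {"steps": [-0.2, 4, 0, 0, -0.4, 8, 0, 0, -0.6, 12, 0, 0, -0.7, 16, 0, 0, -0.8, 18.5, 0, 0, -0.8, 19.2, 0, 0, -0.8, 19.2, 0, 0]}}

```text
clock: 14.05
position: [0.4453, 0.123, 0.1502]
ee_rot: [-0.0, 0.691, 0.722, -0.0]
contact_force: [0.3, 0.1, 0.8]
width: 0.0857
gripper_force: 0.0
```

Run:
```python
from h import *
s=get_state();print(s['position'],s['ee_rot'],s['width'])
a=bgr("top");b=bgr("scene")
o=np.zeros((600,800,3),np.uint8)
o[:280,:480]=cv2.resize(a[140:280,180:420],None,fx=2,fy=2,interpolation=cv2.INTER_CUBIC)
o[280:600,:640]=cv2.resize(b[150:310,200:520],None,fx=2,fy=2,interpolation=cv2.INTER_CUBIC)
cv2.imwrite("pics/p4.png",cv2.convertScaleAbs(o,alpha=1.3))
```

```text
[0.44534418 0.12302563 0.150201  ] [-1.40689823e-04  6.91444962e-01  7.22429088e-01 -2.40056849e-04] 0.08573786511364989
```

View pics/p4.png

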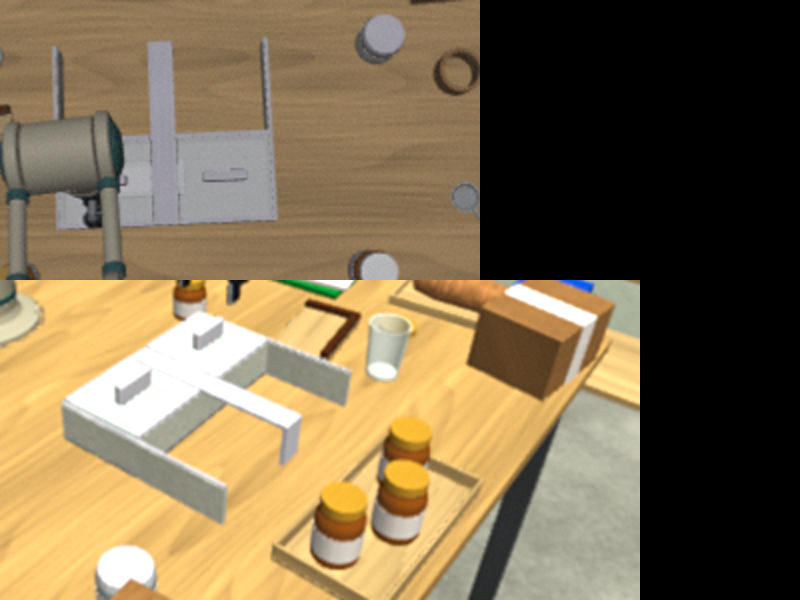

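The outer door is fully shut, flush over the bay, and the gripper is over the inner handle. Gripping it.

Call:
{"op": "apply_moves", "data": {"steps": [0, 0, -2, 0, 0, 0, -4, 0, 0, 0, -5.6, 0, 0, 0, -6.7, 0, 0, 0, -7, 0, 0, 0, -7, 0]}}

```text
clock: 14.65
position: [0.4455, 0.1202, 0.0796]
ee_rot: [-0.001, 0.693, 0.721, -0.001]
contact_force: [0.5, 0.4, 0.5]
width: 0.0852
gripper_force: 0.0
```

Call:
{"op": "apply_moves", "data": {"steps": [0, 0, 0, 0, 0, 0, 0, 0, 0, 0, 0, 0, 0, 0, 0, 0, 0, 0, 0, 0, 0, 0, 0, 0, 0, 0, 0, 0, 0, 0, 0, 0], "jaw": 240, "newtons": 25}}

```text
clock: 15.32
position: [0.4473, 0.1218, 0.0808]
ee_rot: [0.001, 0.693, 0.721, 0.001]
contact_force: [2.5, -1.4, 3.0]
width: 0.0155
gripper_force: 31.7
```

Call:
{"op": "apply_moves", "data": {"steps": [1.5, 0.1, 0, 0, 3.5, 0.1, 0, 0, 5.5, 0.2, 0, 0, 7.5, 0.3, 0, 0, 9.5, 0.4, 0, 0, 11.5, 0.4, 0, 0, 13, 0.5, 0, 0, 14, 0.5, 0, 0]}}

```text
clock: 15.98
position: [0.5861, 0.1272, 0.0809]
ee_rot: [-0.001, 0.693, 0.721, -0.0]
contact_force: [-3.2, 1.4, 7.5]
width: 0.0152
gripper_force: 32.5
```

Call:
{"op": "apply_moves", "data": {"steps": [0.3, 0, 0, 0, 0.5, 0, 0, 0, 0.5, 0, 0, 0]}}

```text
clock: 16.23
position: [0.5908, 0.1273, 0.0809]
ee_rot: [-0.001, 0.693, 0.721, 0.0]
contact_force: [-0.3, 2.0, 4.3]
width: 0.0151
gripper_force: 32.1
```

Call:
{"op": "apply_moves", "data": {"steps": [0.3, 0, 0, 0, 0.6, 0, 0, 0, 0.8, 0, 0, 0, 0.8, 0, 0, 0, 0.8, 0, 0, 0]}}

```text
clock: 16.65
position: [0.5969, 0.1276, 0.0809]
ee_rot: [-0.002, 0.693, 0.721, -0.001]
contact_force: [-3.4, 1.8, 7.2]
width: 0.0153
gripper_force: 32.4
```

Call:
{"op": "apply_moves", "data": {"steps": [-0.2, 0, 0, 0, -0.2, 0, 0, 0, -0.2, 0, 0, 0, -0.2, 0, 0, 0, -0.2, 0, 2, 0, -0.2, 0, 6, 0, -0.2, 0, 9, 0, -0.2, 0, 9, 0], "jaw": 0}}

```text
clock: 17.32
position: [0.6013, 0.127, 0.177]
ee_rot: [0.004, 0.693, 0.721, 0.005]
contact_force: [0.7, -0.4, -0.0]
width: 0.0855
gripper_force: 0.0
```

Run:
```python
from h import *
s=get_state();print(s['position'],s['ee_rot'],s['width'])
a=bgr("top");b=bgr("scene")
o=np.zeros((600,800,3),np.uint8)
o[:280,:480]=cv2.resize(a[140:280,180:420],None,fx=2,fy=2,interpolation=cv2.INTER_CUBIC)
o[280:600,:640]=cv2.resize(b[150:310,200:520],None,fx=2,fy=2,interpolation=cv2.INTER_CUBIC)
cv2.imwrite("pics/p5.png",cv2.convertScaleAbs(o,alpha=1.3))
```

```text
[0.60134844 0.12703413 0.1770297 ] [0.0042336  0.69268987 0.72120686 0.00484665] 0.0855356041249658
```

View pics/p5.png

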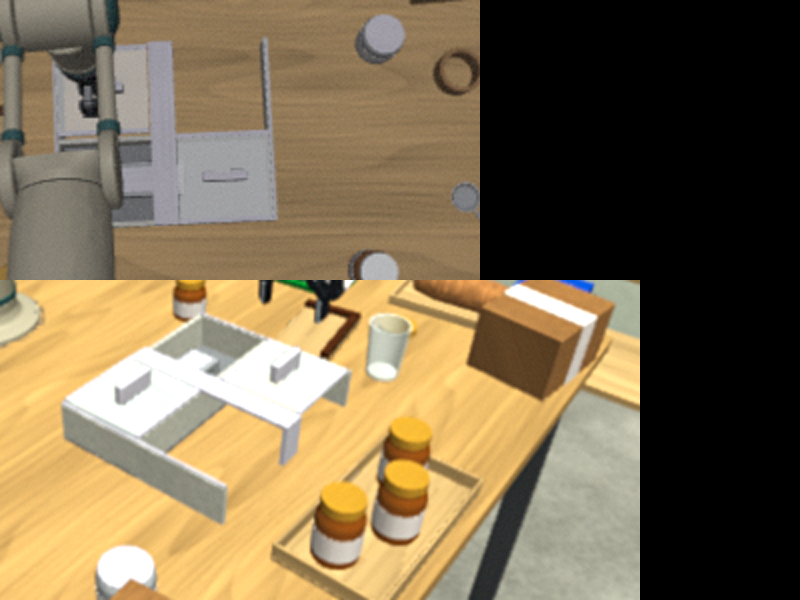

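Inner door fully open (149.7 mm travel). The tin is visible in the inner bay at (130,180) in the crop, lying square. Going to grasp it beside the bridge.

Call:
{"op": "apply_moves", "data": {"steps": [-4, -1.5, 0, 0, -8, -3, 0, 0, -12, -4.7, 0, 0, -14.5, -5.8, 0, 0, -15.1, -6, 0, 0, -15.1, -6, 0, 0, -15.1, -6, 0, 0], "jaw": 30}}

```text
clock: 18.0
position: [0.4464, 0.0667, 0.1698]
ee_rot: [-0.0, 0.693, 0.721, 0.0]
contact_force: [0.7, -0.8, -0.5]
width: 0.0753
gripper_force: 0.0
```

Call:
{"op": "apply_moves", "data": {"steps": [0.3, 0.1, -3, 0, 0.3, 0.1, -6, 0, 0.3, 0.1, -9, 0, 0.3, 0.1, -11.5, 0, 0.3, 0.1, -13.5, 0, 0.3, 0.1, -14.8, 0, 0.3, 0.1, -15.2, 0, 0.3, 0.1, -15.2, 0]}}

```text
clock: 18.67
position: [0.4496, 0.068, 0.0168]
ee_rot: [-0.001, 0.693, 0.721, -0.001]
contact_force: [-0.2, -0.5, 0.1]
width: 0.0754
gripper_force: 0.0
```

Call:
{"op": "apply_moves", "data": {"steps": [0, 0, 0, 0, 0, 0, 0, 0, 0, 0, 0, 0, 0, 0, 0, 0, 0, 0, 0, 0, 0, 0, 0, 0, 0, 0, 0, 0], "jaw": 140, "newtons": 50}}

```text
clock: 19.25
position: [0.4504, 0.0678, 0.0192]
ee_rot: [0.001, 0.693, 0.721, 0.001]
contact_force: [1.7, 1.2, 4.8]
width: 0.0554
gripper_force: 54.6
```

Call:
{"op": "apply_moves", "data": {"steps": [0, 1, 0.1, 0, -0.1, 2.2, 0.1, 0, -0.1, 3.4, 0.1, 0, -0.2, 4.6, 0.1, 0, -0.2, 5.6, 0.1, 0, -0.2, 6.1, 0.1, 0, -0.2, 6.2, 0.1, 0, -0.2, 6.2, 0.1, 0]}}

```text
clock: 19.92
position: [0.4463, 0.1303, 0.0193]
ee_rot: [-0.001, 0.693, 0.721, -0.0]
contact_force: [-0.9, 2.2, 2.7]
width: 0.0556
gripper_force: 54.6
```

Call:
{"op": "apply_moves", "data": {"steps": [0, 0, 1, 0, 0, 0, 3, 0, 0, 0, 6, 0, 0, 0, 10, 0, 0, 0, 13, 0, 0, 0, 14, 0, 0, 0, 14, 0]}}

```text
clock: 20.5
position: [0.4487, 0.1299, 0.1617]
ee_rot: [0.002, 0.693, 0.721, 0.002]
contact_force: [0.8, 0.2, -4.2]
width: 0.0552
gripper_force: 54.8
```

Run:
```python
from h import *
s=get_state();print(s['position'],s['ee_rot'],s['width'],s['contact_force'])
a=bgr("top");b=bgr("scene")
cv2.imwrite("pics/raw_s6.png",b)
cv2.imwrite("pics/p6.png",cv2.convertScaleAbs(cv2.resize(b[100:260,240:440],None,fx=3.5,fy=3.5,interpolation=cv2.INTER_CUBIC),alpha=1.2))
```

```text
[0.44865482 0.12988921 0.16172255] [0.00150668 0.69294063 0.7209891  0.00239634] 0.05515083477338703 [ 0.84956528  0.16965045 -4.16985821]
```

View pics/p6.png

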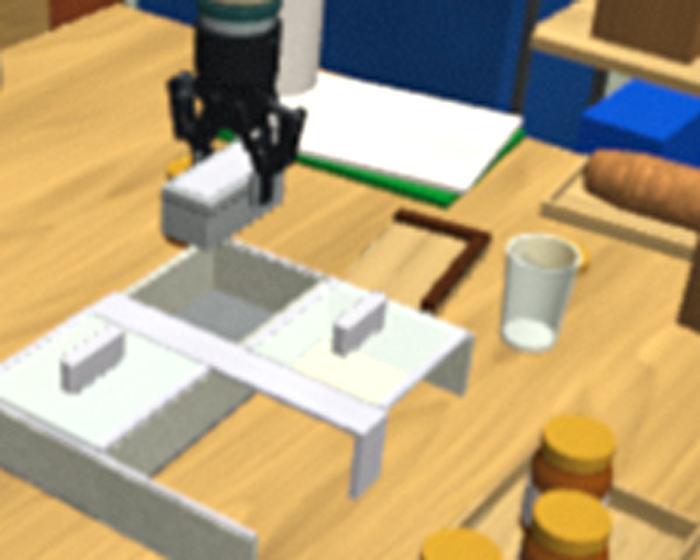

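Run:
```python
from h import *
S=lambda x,y,z: onz("scene",240+x/3.5-.36,100+y/3.5-.36,z)
t=np.array([.4487,.1299]); a=np.radians(2.2); ey=np.array([-np.sin(a),np.cos(a)]); ex=np.array([np.cos(a),np.sin(a)])
for nm,p,z in [("botL",(163,230),.149),("botR",(212,247),.149),("topL",(163,187),.199),("topR",(212,205),.199)]:
    d=S(*p,z)[:2]-t; print(nm,S(*p,z).round(4),"along",(d@ey).round(4),"across",(d@ex).round(4))
# board in scene view
B=lambda x,y,z: S(x,y,z).round(4)
print("rail outer corner top",B(488,236,.024),"ends",B(430,305,.024),B(400,213,.024))
```

```text
botL [0.4221 0.0638 0.149 ] along -0.065 across -0.0291
botR [0.4746 0.0694 0.149 ] along -0.0614 across 0.0235
topL [0.4291 0.0547 0.199 ] along -0.0744 across -0.0224
topR [0.4821 0.0576 0.199 ] along -0.0736 across 0.0306
rail outer corner top [0.5546 0.4565 0.024 ] ends [0.5802 0.2941 0.024 ] [0.4545 0.4362 0.024 ]
```

The tin is held flat; its near end measures about 69 mm behind the pads, so its centre sits about 10 mm behind the TCP. The second view agrees on the board to 3 mm. Carrying the tin to just short of both rails.

Call:
{"op": "apply_moves", "data": {"steps": [0.6, 2, 0, 1, 1.6, 5.5, 0, 2, 2.6, 9.3, 0, 3, 3.7, 13.2, 0, 4, 4.8, 17, 0, 5, 5.8, 20.6, 0, 6, 6.5, 23, 0, 6.7, 6.7, 23.9, 0, 7]}}

```text
clock: 21.27
position: [0.5138, 0.3721, 0.1555]
ee_rot: [-0.001, 0.646, 0.763, -0.001]
contact_force: [0.5, -0.0, -3.5]
width: 0.0557
gripper_force: 54.5
```

Call:
{"op": "apply_moves", "data": {"steps": [0, 0, -1, 0, 0, 0, -3, 0, 0, 0, -6, 0, 0, 0, -8.5, 0, 0, 0, -10.5, 0, 0, 0, -12, 0, 0, 0, -12.6, 0, 0, 0, -12.6, 0]}}

```text
clock: 21.93
position: [0.5114, 0.3658, 0.03]
ee_rot: [-0.001, 0.648, 0.762, -0.004]
contact_force: [0.6, 0.5, -3.8]
width: 0.0555
gripper_force: 54.5
```

Run:
```python
from h import *
s=get_state();print(s['position'],s['ee_rot'],s['contact_force'])
a=bgr("top");b=bgr("scene")
cv2.imwrite("pics/raw_t7.png",a);cv2.imwrite("pics/raw_s7.png",b)
o=np.zeros((600,800,3),np.uint8)
o[:,:]=cv2.resize(b[130:220,310:430],(800,600),interpolation=cv2.INTER_CUBIC)
o[:240,:320]=cv2.resize(a[180:240,120:200],(320,240),interpolation=cv2.INTER_CUBIC)
cv2.imwrite("pics/p7.png",cv2.convertScaleAbs(o,alpha=1.2))
```

```text
[0.51144772 0.36578362 0.0300118 ] [-0.00112998  0.64785699  0.76175189 -0.00375536] [ 0.55787585  0.48986093 -3.84785971]
```

View pics/p7.png

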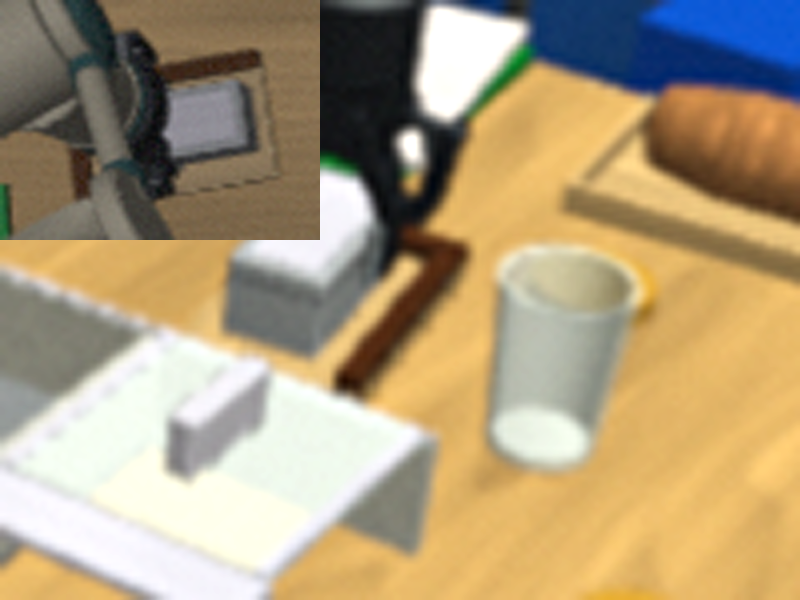

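Tin over the board, parallel to the rails, with a gap to each. Lowering to just above the board, then easing toward the long rail.

Call:
{"op": "apply_moves", "data": {"steps": [0, 0, -0.2, 0, 0, 0, -0.4, 0, 0, 0, -0.4, 0, 0.3, 0.05, -0.4, 0, 0.6, 0.1, -0.4, 0, 0.8, 0.1, -0.4, 0, 0.9, 0.15, -0.4, 0, 0.9, 0.15, -0.4, 0]}}

```text
clock: 22.7
position: [0.5236, 0.3704, 0.0294]
ee_rot: [0.0, 0.647, 0.762, 0.0]
contact_force: [-0.8, 0.1, -3.8]
width: 0.0553
gripper_force: 54.5
```

Call:
{"op": "apply_moves", "data": {"steps": [0.1, 0, 0, 0, 0.2, 0, 0, 0, 0.3, 0.1, 0, 0, 0.3, 0.1, 0, 0]}}

```text
clock: 23.03
position: [0.5259, 0.3711, 0.0292]
ee_rot: [-0.0, 0.647, 0.762, -0.0]
contact_force: [-0.7, 0.3, -3.5]
width: 0.0556
gripper_force: 54.6
```

Call:
{"op": "apply_moves", "data": {"steps": [0, 0, -0.2, 0, 0, 0, -0.3, 0, 0.1, 0, -0.3, 0, 0.2, 0, -0.3, 0, 0.2, 0, -0.3, 0, 0.2, 0, -0.3, 0]}}

```text
clock: 23.53
position: [0.526, 0.371, 0.0259]
ee_rot: [-0.001, 0.647, 0.762, -0.002]
contact_force: [-5.6, 0.4, -1.6]
width: 0.0553
gripper_force: 54.9
```

Contact with the long rail (−5.6 N), where predicted. Now toward the short rail.

Call:
{"op": "apply_moves", "data": {"steps": [-0.05, 0.3, 0, 0, -0.1, 0.6, 0, 0, -0.15, 0.8, 0, 0, -0.15, 1, 0, 0, -0.15, 1, 0, 0]}}

```text
clock: 23.95
position: [0.5245, 0.3796, 0.0256]
ee_rot: [-0.0, 0.647, 0.762, -0.003]
contact_force: [-5.4, -3.9, -2.8]
width: 0.0554
gripper_force: 54.7
```

Call:
{"op": "apply_moves", "data": {"steps": [0, 0.1, 0, 0, 0, 0.2, 0, 0, 0, 0.3, 0, 0, 0, 0.3, 0, 0]}}

```text
clock: 24.28
position: [0.5242, 0.3817, 0.0257]
ee_rot: [-0.0, 0.647, 0.762, -0.004]
contact_force: [-3.9, -5.0, -1.1]
width: 0.0551
gripper_force: 54.9
```

Call:
{"op": "apply_moves", "data": {"steps": [0, 0.1, 0, 0, 0, 0.2, 0, 0, 0, 0.3, 0, 0, 0, 0.3, 0, 0, 0, 0.3, 0, 0]}}

```text
clock: 24.7
position: [0.5238, 0.3841, 0.0257]
ee_rot: [-0.0, 0.647, 0.762, -0.004]
contact_force: [-5.3, -6.1, 0.6]
width: 0.0556
gripper_force: 55.1
```

Call:
{"op": "apply_moves", "data": {"steps": [0, 0.1, 0, 0, 0, 0.2, 0, 0, 0, 0.3, 0, 0, 0, 0.4, 0, 0, 0, 0.4, 0, 0]}}

```text
clock: 25.12
position: [0.5232, 0.3873, 0.0257]
ee_rot: [-0.0, 0.647, 0.762, -0.005]
contact_force: [-6.4, -8.3, 1.7]
width: 0.0553
gripper_force: 55.4
```

Force along y is rising only slowly, so I'll check how far the tin's end is from the short rail.

Run:
```python
from h import *
a=bgr("top");b=bgr("scene")
o=np.zeros((600,800,3),np.uint8)
o[:300]=cv2.resize(b[160:197,330:429],(800,300),interpolation=cv2.INTER_CUBIC)
o[300:]=cv2.resize(a[195:240,130:230],None,fx=6.666,fy=6.666,interpolation=cv2.INTER_CUBIC)[:300,:800] if False else cv2.resize(a[190:235,125:245],(800,300),interpolation=cv2.INTER_CUBIC)
cv2.imwrite("pics/p8.png",cv2.convertScaleAbs(o,alpha=1.4))
```

```text
(no output)
```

View pics/p8.png

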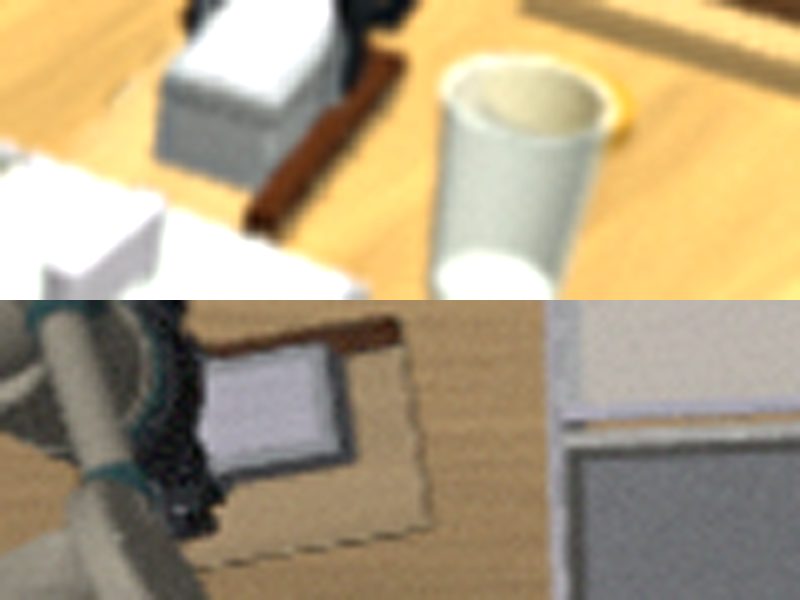

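The tin lies along the long rail. I'll compute the remaining gap from its visible end (top-right corner (325,46), bottom-right (340,158) in the lower crop).

Run:
```python
from h import *
A=lambda x,y,z: onz("top",125+x/6.667-.43,190+y/6.667-.43,z)[:2]
t=np.radians(9.3); ex=np.array([np.cos(t),np.sin(t)]);ey=np.array([-np.sin(t),np.cos(t)])
c=np.array([.5425,.4384])
for p,z in [((325,46),.062),((340,158),.062),((354,162),.012)]:
    d=A(*p,z)-c; print(A(*p,z).round(4),"bx",d@ex,"by(should be -0.120)",d@ey)
S=lambda x,y,z: onz("scene",330+x*99/800-.44,160+y*37/300-.44,z)[:2]
for p,z in [((157,155),.012),((247,187),.012),((165,92),.062),((262,118),.062)]:
    d=S(*p,z)-c; print("scene",d@ex,d@ey)
print(get_state()['position'],get_state()['contact_force'])
```

```text
[0.5613 0.3194] bx -0.0006509317311987825 by(should be -0.120) -0.12045354333773065
[0.5057 0.3106] bx -0.056917929105776574 by(should be -0.120) -0.12015673826087453
[0.5093 0.3156] bx -0.052644472538262065 by(should be -0.120) -0.11577195526078558
scene -0.05558534374382579 -0.1048713497570685
scene -0.010044902385740493 -0.10851384073139912
scene -0.04515504069869939 -0.1322959238551495
scene -0.0003196060423166745 -0.13019096333055227
[0.52323354 0.38734811 0.02573548] [-7.77148969 -8.01228061  1.19387172]
```

Call:
{"op": "apply_moves", "data": {"steps": [-0.1, 0.1, 0, 0, -0.1, 0.2, 0, 0, -0.1, 0.3, 0, 0, -0.1, 0.3, 0, 0, -0.1, 0.3, 0, 0]}}

```text
clock: 25.63
position: [0.5227, 0.3909, 0.0257]
ee_rot: [-0.0, 0.647, 0.762, -0.005]
contact_force: [-6.3, -7.2, -0.5]
width: 0.0551
gripper_force: 55.2
```

Call:
{"op": "apply_moves", "data": {"steps": [0, 0.1, 0, 0, 0, 0.2, 0, 0, -0.1, 0.3, 0, 0, -0.1, 0.3, 0, 0, -0.1, 0.3, 0, 0]}}

```text
clock: 26.05
position: [0.5223, 0.3927, 0.0258]
ee_rot: [0.001, 0.647, 0.763, -0.005]
contact_force: [-5.0, -10.0, 1.5]
width: 0.0553
gripper_force: 55.2
```

Run:
```python
from h import *
a=bgr("top");b=bgr("scene"); cv2.imwrite("pics/raw_t9.png",a)
new=cv2.convertScaleAbs(cv2.resize(a[190:235,125:245],(800,300),interpolation=cv2.INTER_CUBIC),alpha=1.4)
newS=cv2.convertScaleAbs(cv2.resize(b[160:197,330:429],(800,300),interpolation=cv2.INTER_CUBIC),alpha=1.4)
old=cv2.imread("pics/p8.png"); oldT,oldS=old[300:],old[:300]
def edge(im):
    g=cv2.GaussianBlur(im,(5,5),0)[:,:,0].astype(int); r=[]
    for y in range(70,150,8):
        row=g[y,230:420]; k=np.argmin(np.diff(row[::1])[40:])+40; x=np.where(row>130)[0].max()+230; r.append(int(x))
    return r
print(edge(oldT),edge(new))
# phase shift of scene patch showing tin end
for nm,o,n,(y0,y1,x0,x1) in [("top",oldT,new,(30,180,220,370)),("scene",oldS,newS,(20,190,130,300))]:
    f=lambda i:i[y0:y1,x0:x1,0].astype(np.float32)
    print(nm,cv2.phaseCorrelate(f(o),f(n),cv2.createHanningWindow((x1-x0,y1-y0),cv2.CV_32F)))
```

```text
[322, 322, 323, 325, 327, 327, 328, 328, 330, 333] [311, 313, 314, 314, 314, 315, 317, 318, 320, 321]
top ((-0.26003874275170347, -0.2772386739961519), 0.21829537607828775)
scene ((23.371440986367716, -0.4765368005914752), 0.22579332893277393)
```

Tin moves with the gripper (5.5 mm in the image vs 5.4 mm TCP), so it isn't slipping and is about at the short rail. One more creep.

Call:
{"op": "apply_moves", "data": {"steps": [0, 0.1, 0, 0, 0, 0.2, 0, 0, 0, 0.3, 0, 0, 0, 0.4, 0, 0, 0, 0.4, 0, 0, 0, 0.4, 0, 0]}}

```text
clock: 26.65
position: [0.5223, 0.3928, 0.026]
ee_rot: [0.003, 0.647, 0.763, -0.008]
contact_force: [-4.1, -19.9, 4.6]
width: 0.0554
gripper_force: 55.7
```

Stopped at 20 N: seated on both rails. Relaxing the push, settling onto the board and opening.

Call:
{"op": "apply_moves", "data": {"steps": [0, -0.3, -0.1, 0, 0, -0.5, -0.1, 0, 0, -0.5, -0.1, 0, 0, -0.5, -0.1, 0]}}

```text
clock: 26.98
position: [0.5223, 0.3927, 0.0256]
ee_rot: [0.0, 0.647, 0.762, -0.004]
contact_force: [-6.1, -8.1, 3.7]
width: 0.0554
gripper_force: 55.4
```

Call:
{"op": "apply_moves", "data": {"steps": [0, 0, 0, 0, 0, 0, 0, 0, 0, 0, 0, 0, 0, 0, 0, 0, 0, 0, 0, 0, 0, 0, 0, 0], "jaw": 40}}

```text
clock: 27.48
position: [0.525, 0.3965, 0.0255]
ee_rot: [0.0, 0.647, 0.762, 0.0]
contact_force: [-0.1, 0.6, 0.2]
width: 0.0719
gripper_force: 0.0
```

Call:
{"op": "apply_moves", "data": {"steps": [0, 0, 2, 0, 0, 0, 5, 0, 0, 0, 9, 0, 0, 0, 13, 0, -1, -4, 14, 0, -3, -8, 14, 0, -5, -11.5, 14, 0, -7, -15, 14, 0]}}

```text
clock: 28.15
position: [0.4545, 0.2459, 0.1657]
ee_rot: [0.001, 0.647, 0.762, 0.001]
contact_force: [1.0, -1.2, 1.0]
width: 0.072
gripper_force: 0.0
```

Call:
{"op": "apply_moves", "data": {"steps": [0, -4, 0, 0, 0, -8, 0, 0, 0, -12, 0, 0, 0, -16, 0, 0, 0, -19, 0, 0, 0, -20, 0, 0]}}

```text
clock: 28.65
position: [0.4551, 0.0435, 0.1656]
ee_rot: [0.001, 0.649, 0.761, -0.0]
contact_force: [0.6, 0.8, -0.0]
width: 0.0719
gripper_force: 0.0
```

Run:
```python
from h import *
a=bgr("top");b=bgr("scene"); cv2.imwrite("pics/raw_t10.png",a)
o=np.zeros((600,800,3),np.uint8)
o[:250,:500]=cv2.resize(b[145:205,320:440],(500,250),interpolation=cv2.INTER_CUBIC)
o[250:,:]=cv2.resize(a[188:238,130:244],(800,350),interpolation=cv2.INTER_CUBIC)
o[:250,500:]=cv2.resize(a[140:280,120:420],(300,250))
cv2.imwrite("pics/p9.png",cv2.convertScaleAbs(o,alpha=1.4))
```

```text
(no output)
```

View pics/p9.png

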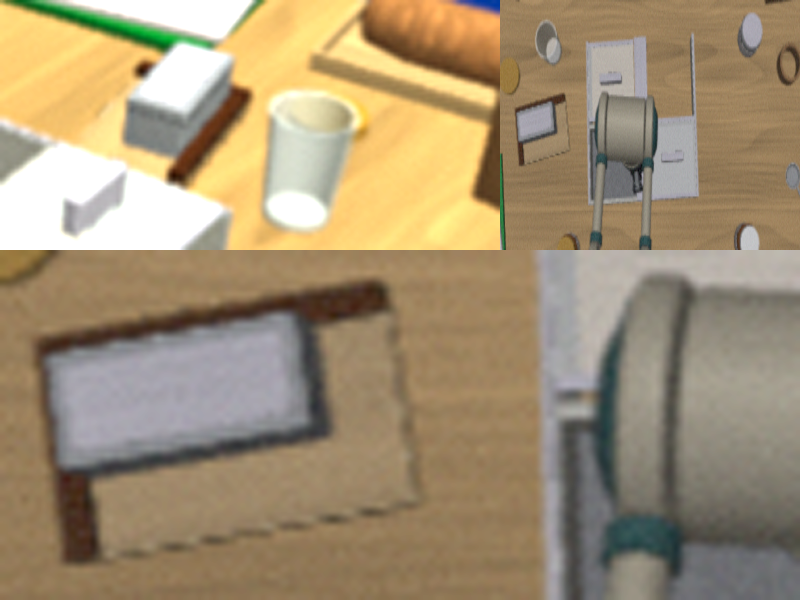

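The tin sits in the corner of the two rails, parallel to them; both doors are as intended. Numeric check.

Run:
```python
from h import *
k=800/114
P=lambda x,y,z: onz("top",130+x/k-.43,188+(y-250)/7-.43,z)[:2]
ang=lambda p,q: np.degrees(np.arctan2(*(q-p)[::-1]))
bl,br=P(105,558,.012),P(418,506,.012); tr=P(392,313,.012)
print("board y ang",ang(br,bl)-90,"x ang",ang(br,tr),"rail outer",ang(P(382,284,.024),P(38,345,.024))-90,"len",np.linalg.norm(P(382,284,.024)-P(38,345,.024)))
im=cv2.imread("pics/raw_t10.png"); hsv=cv2.cvtColor(im,cv2.COLOR_BGR2HSV)
m=np.zeros(im.shape[:2],np.uint8); r=(slice(190,225),slice(130,180)); m[r]=((hsv[r][...,1]<60)&(hsv[r][...,2]>75))*255
c=max(cv2.findContours(m,0,2)[0],key=cv2.contourArea)
q=[onz("top",*p,.062)[:2] for p in cv2.boxPoints(cv2.minAreaRect(c))]
ctr=np.mean(q,0); e=[q[(i+1)%4]-q[i] for i in range(4)]
print("tin",ctr,[ (round(float(np.linalg.norm(v)),4),round(float(np.degrees(np.arctan2(v[1],v[0]))),2)) for v in e])
t=np.radians(9.4);ex=np.array([np.cos(t),np.sin(t)]);ey=np.array([-np.sin(t),np.cos(t)])
for nm,p,bx,by in [("br",br,-55,-85),("railR",P(382,284,.024),None,-85),("railcorner",P(38,345,.024),None,85)]:
    d=ctr-p; print(nm,"tin bx",None if bx is None else d@ex*1e3+bx,"by",d@ey*1e3+by)
```

```text
board y ang 9.24555755797222 x ang 8.788899244113082 rail outer 9.788551417229229 len 0.1693633200799615
tin [0.52485508 0.38018422] [(0.1214, -79.99), (0.0547, -168.32), (0.1208, 100.06), (0.0549, 12.3)]
br tin bx 12.031829588659775 by 9.662402604809614
railR tin bx None by 10.227504058168407
railcorner tin bx None by 10.868078368092199
```

Measured (12.0, 10.2) mm against the seat (11, 9), angle within about 0.6°. That's at the limit of the camera, and contact with both rails was felt. Handing in.

```bash
python3 -c "
from rig import *
print(sign_off())"
```

```text
the job is handed in; nothing more can be done
None
```

The tin went through the hatch and is lying flat on the labelling board against both stop rails. The outer door is shut, the inner door is open, and I handed the job in at about 29 s of the 72 s allowed; no verdict came back.

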